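# Seat a tapered roller bearing in its outer ring

## Task

A customer wants to see that the loose wheel bearing is complete. Pick up the steel bearing cone by its narrow upper collar and nest it, narrow end down, fully home in the outer ring that it matches, the larger of the two steel rings, so that it sits upright and centred; lower it in before letting go rather than dropping it. Leave the smaller ring where it is.

Things in the scene. Friction and masses are not known exactly. Their poses are not given: they have to be found in the camera images.
- cone_center (a point): Loose steel bearing cone, 75 mm tall, 0.25-0.5 kg, upright on its narrow end, round about z. From below: foot 43 mm across; rollers widening evenly from 43 mm at the foot to 76 mm at 35 mm height; rim 76 mm across up to 38 mm; then the grip: a plain collar 50 mm across from 38 to 75 mm, with a 34 mm bore. This point: on the axis, 37.5 mm above the foot; z up.
- large_ring: The matching ring: loose steel, flat on the table, 96 mm outside, 34 mm high, 0.7 kg; tapered bore, 70 mm at the upper mouth, about 38 mm at the bottom, same taper as the rollers. Origin: centre of its underside; z up. Cone fully home: cone_center about 43 mm above this origin, rim and collar clear above the ring. It and small_ring may swap places.
- small_ring: Ring of another bearing, same look: 76 mm outside, 26 mm high, bore mouth 52 mm; too small for the cone. Origin: centre of its underside; z up.

How it is judged (in metres and radians):
At the end, for the whole second after the job is handed in: The bearing cone sits narrow end down in the larger ring: its centre within 10 mm of the ring's axis and no more than 48 mm above the ring's underside (fully home is about 43 mm), both upright within 10 degrees, the ring on the table, everything released (z of cone_center in the frame of large_ring between 0.034 and 0.048 m and horizontal distance between cone_center and large_ring below 0.01 m and angle between each of cone_center, large_ring's own z axis and vertical below 0.175 rad and height (world z) of large_ring below 0.01 m); the robot touches nothing.
It fails at once if the smaller ring is moved more than 30 mm (distance of small_ring from where it was at the start of the episode above 0.03 m).
It fails at once if the cone is let go over the larger ring more than 25 mm above its seat (dropped in) (horizontal distance between cone_center and large_ring below 0.04 m and z of cone_center in the frame of large_ring above 0.067 m and contact force between the fingers and bearing_cone below 0.02 N).
It also fails if it takes over 38 s, if anything falls off the work surface, if the arm or the gripper's body presses on something with over 40 N, if the wrist force passes 120 N, or if a joint passes its speed limit or range.

## Robot

A 6-joint arm with a two-finger parallel gripper is mounted at the origin on a cart in front of the work surface, level with it; the furniture and walls round the work are solid. World frame = base frame: x ahead of the robot, y to its left, z up, the work surface at z = 0. Lengths are in m, angles in degrees, forces in N, time in s.
With the tool pointing down it reaches from about 0.4 to 0.825 m from the base axis. Payload 7 kg.
Tool frame: the origin (TCP) lies between the finger pads; the fingertips stand 19 mm ahead of it and the grasp point (between the pads) is the TCP; x points along the fingers, y is the direction in which the jaws open and shut, and the axes are right-handed (so a half turn about x gives the same grasp; the last joint's range is limited). The gripper opens to 88 mm and grips with 3 to 60 N. Pads are 19 mm wide; open, the fingers measure 130 mm over their backs; the gripper's body (78 mm by 193 mm) begins 47 mm behind the grasp point.
Start: joints at [-54.196, 20.546, 0.682, 0, -70.136, -16.507], TCP at [0.223, -0.637, 0.216] pointing down, gripper open.
Joint ranges: [-176.03, 176.03], [-82.01, 121.73], [-58.28, 71.71], [-173.87, 95.51], [-174.79, -0.11], [-173.66, 173.66]. Speed limits (degrees/s): [136.94, 136.94, 172.46, 180, 180, 180].

## Interface

Orientations are given as [roll, pitch, yaw] about the fixed x, y, z axes, in that order (R = Rz(yaw) Ry(pitch) Rx(roll)).
In Python, from plant import * gives the robot as it stands.
- The arm moves only by the tool step_arm, never from a script. Its argument "steps" is a list of rows, each a list of 2 entries, a list of its own where there are three numbers: the shift along the tool's x, y, z in units of 0.02 m (1.0 is 0.02 m), then the turn about the tool's x in units of 6 degrees (1.0 is 6 degrees). A call has 1 to 20 rows; each row shifts and turns the commanded pose from where the row before left it, along the tool's axes as they then stand; what a row does not reach is not made up. A row lasts 1/12 s, in which the tool goes at most 41.7 mm and 7.16 degrees, less where a joint would pass 70% of its speed; a pose out of reach is approached as far as the arm can. A call with a number of a shift or a turn outside -1 to 1 is refused whole. A call with a gripper value outside its range is refused whole. "fingers" is the closure, from 0 (fully open) to 1 (shut), set as the call begins (left out, the last holds). The fingers move at their own pace and stop on an object; "grip_force" is the grip in N (left out, the last holds). Time passes only in rows, so rows that do not move let the fingers close. It gives the time, the measured TCP pose, the force and the opening at its end, in the units of the state.
- get_state(): the state, without advancing time (a new reading comes with each control period).
- capture(name): name is "side" or "top"; returns the picture (384x512x3 uint8, blue, green, red); there is no depth.
- camera_model(name): a dict with "intrinsics" (3x3 intrinsics, pixels), "rvec" (rotation vector, rad) and "tvec" (3), from world to camera coordinates, as OpenCV has them. Camera axes: x right, y down, z forward; pixel columns grow to the right and rows downward; lengths in m; the calibration is good to about 2 mm. A picture is of the moment at which its call begins. camera_model takes no time and is no camera call.
- close_job(): hands the job in, once; it reports no verdict.
The state is a dict: "time_s": time; "joints": joint angles; "qd": joint speeds; "joint_torque": joint torques, N m; "tcp_pos": TCP position; "eef_rot": TCP orientation; "contact_force": force on the tool from outside, world axes, zero at the start; "moment": the same for the moment, N m; "gripper_width": finger opening in m.
Only numpy, scipy, OpenCV 4.12 (cv2) and the standard library are available. Lean on these libraries where they do the work, as an engineer would, in place of code of your own. Each camera call takes 0.05 s, during which the arm holds its last target.

## Working session

There is one attempt and no reset: what is moved stays moved. The work goes in short steps, Python scripts to look and compute and a tool call to move; the robot and the scene stay as the last step left them, time stands still between calls to the robot, and variables do not carry over. Pictures are saved under pics/ and viewed, and the job is handed in when it is done.

Besides the shell and the picture viewer there is one more tool, called as name(argument=value, ...) on one line, values as JSON. step_arm: Moves the arm, as the interface text tells. Its arguments: {"type":"object","properties":{"steps":{"type":"array","items":{"type":"array"}},"fingers":{"type":"number"},"grip_force":{"type":"number"}},"required":["steps"]}

```bash
mkdir -p pics
python3 - <<'E'
from plant import *
import cv2
s=get_state();print(s)
for n in("top","side"):
    cv2.imwrite(f"pics/{n}0.png",capture(n)); print(n,camera_model(n))
E
```

```text
{'time_s': 0.0, 'joints': array([-5.41950934e+01,  2.05915296e+01,  6.34325875e-01, -1.87937520e-02,
       -7.01370557e+01, -1.65067094e+01]), 'qd': array([-0.08122539,  0.07659021,  0.04672661, -0.02220309, -0.07494895,
       -0.04125827]), 'joint_torque': array([ 6.44206175e-04, -5.82722890e+01,  2.93045729e+01,  6.99727133e+00,
        6.83208142e-03, -1.44741675e-04]), 'tcp_pos': array([ 0.22287208, -0.63660692,  0.21473002]), 'eef_rot': array([ 95.89213711,  89.90409867, 115.18393418]), 'contact_force': array([ 0.65641682, -0.01606557, -0.54366089]), 'moment': array([-0.0103961 ,  0.01597049, -0.01699808]), 'gripper_width': 0.08789609419235782}
top {'intrinsics': array([[492.25049431,   0.        , 251.67534064],
       [  0.        , 492.25049431, 193.11683775],
       [  0.        ,   0.        ,   1.        ]]), 'rvec': array([ 2.16075122, -2.17738013,  0.06256729]), 'tvec': array([0.00492865, 0.5731538 , 0.86966332])}
side {'intrinsics': array([[445.0663331 ,   0.        , 252.67985124],
       [  0.        , 445.0663331 , 193.52041007],
       [  0.        ,   0.        ,   1.        ]]), 'rvec': array([ 0.00288853, -2.58014675,  1.78336354]), 'tvec': array([0.54958459, 0.07416901, 0.86973254])}
```

View pics/top0.png

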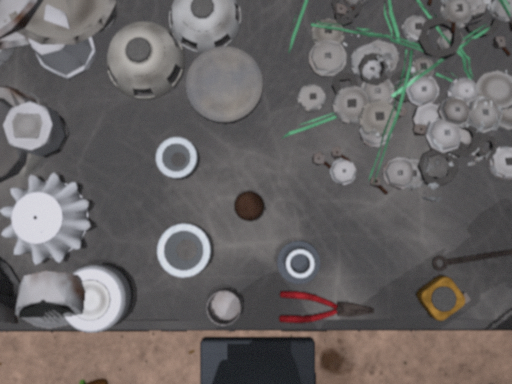

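View pics/side0.png

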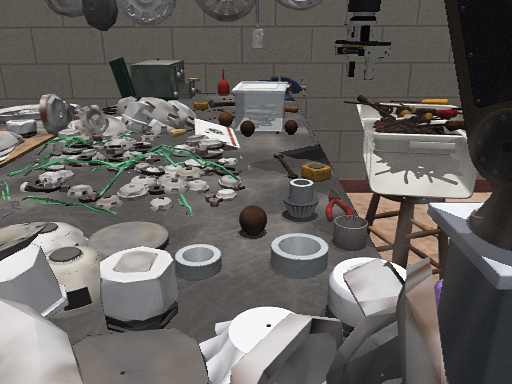

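The top view shows the cone at about (300,263) px, the large ring at (184,250) and the small ring at (177,158). A dark ball at (249,205) and pliers near (325,308) are obstacles. I'll measure these more precisely now.

```bash
cat > h.py <<'E'
import numpy as np,cv2
from plant import *
def cm(n):
    c=camera_model(n);R=cv2.Rodrigues(c["rvec"])[0];return c["intrinsics"],R,c["tvec"]
def ray(n,u,v,z):
    K,R,t=cm(n);d=R.T@np.linalg.inv(K)@np.array([u,v,1]);o=-R.T@t
    return o+d*(z-o[2])/d[2]
def proj(n,P):
    c=camera_model(n);return cv2.projectPoints(np.array(P,float).reshape(-1,1,3),c["rvec"],c["tvec"],c["intrinsics"],None)[0].reshape(-1,2)
def circ(x,y,z,r,m=60):
    a=np.linspace(0,2*np.pi,m);return np.c_[x+r*np.cos(a),y+r*np.sin(a),z+0*a]
E
python3 - <<'E'
from h import *
im=cv2.imread("pics/top0.png");g=cv2.cvtColor(im,cv2.COLOR_BGR2GRAY)
for nm,c,z,r in(("cone",(300,263),.075,.025),("large",(184,250),.034,.048),("small",(177,158),.026,.038)):
    m=np.zeros_like(g);cv2.circle(m,c,34,255,-1)
    b=((g>170)&(m>0)).astype(np.uint8)
    cs,_=cv2.findContours(b,cv2.RETR_EXTERNAL,cv2.CHAIN_APPROX_NONE)
    k=max(cs,key=cv2.contourArea);e=cv2.fitEllipse(k)
    p=ray("top",*e[0],z);print(nm,e,p,"reach",np.hypot(p[0],p[1]),"dia mm",np.mean(e[1])*1000*(-(cm('top')[1].T@cm('top')[2])[2]-z)/492)
    # cone bodies overlay
P={}
E
```

```text
cone ((299.7480163574219, 263.4175109863281), (27.366107940673828, 27.410802841186523), 0.6294272541999817) [ 0.44944836 -0.0808644   0.075     ] reach 0.45666495227126574 dia mm 46.6430521915889
large ((183.1804962158203, 250.17001342773438), (51.309261322021484, 52.257225036621094), 26.770004272460938) [0.47141516 0.12298317 0.034     ] reach 0.48719309988680015 dia mm 92.50310268511967
small ((175.715576171875, 156.99783325195312), (38.323787689208984, 39.23228073120117), 62.219398498535156) [0.64028998 0.13872305 0.026     ] reach 0.6551452883284288 dia mm 69.90175810497998
```

Run:
```python
from h import *
C=(.4494,-.0809);L=(.4714,.1230);S=(.6403,.1387)
O=[]
for n in("top","side"):
    im=cv2.imread(f"pics/{n}0.png");k=4;im=cv2.resize(im,None,fx=k,fy=k,interpolation=cv2.INTER_CUBIC)
    for (x,y),zr in((C,((.075,.025),(.038,.038),(.0,.0215),(.075,.017))),(L,((.034,.048),(0,.048),(.034,.035))),(S,((.026,.038),(.026,.026)))):
        for z,r in zr: cv2.polylines(im,[np.int32((proj(n,circ(x,y,z,r))+.5)*k)],True,(0,0,255),1)
    cv2.imwrite(f"pics/ov_{n}.png",(im[420:1220,560:1360] if n=="top" else im[680:1130,660:1460])[:600])
    if n=="top": cv2.imwrite(f"pics/ov_{n}.png",im[540:1140,600:1400])
```

```text
(no output)
```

View pics/ov_top.png

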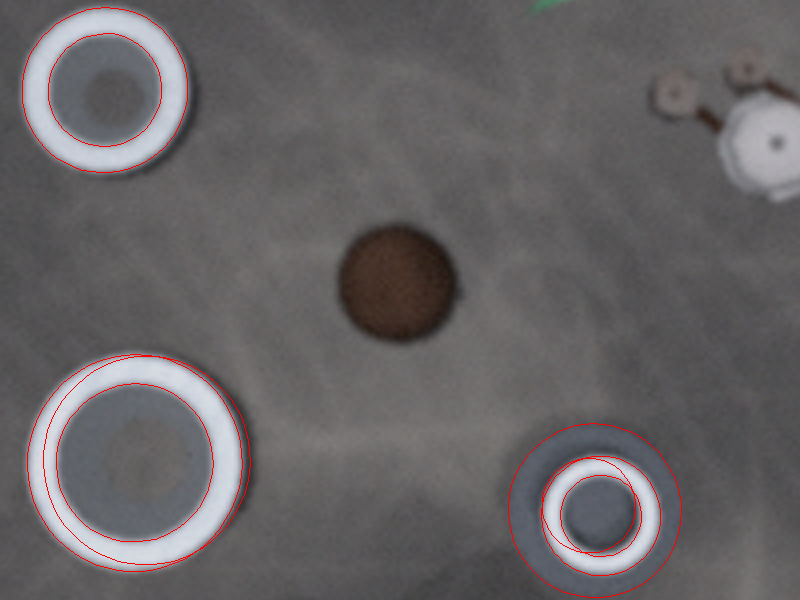

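View pics/ov_side.png

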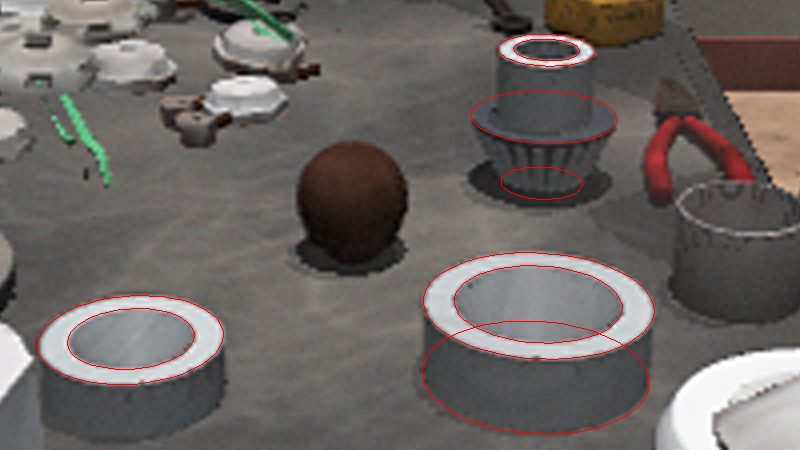

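```bash
cat >> h.py <<'E'
from scipy.spatial.transform import Rotation as Ro
def tool(t):
    s=get_state();R=Ro.from_euler('xyz',s["eef_rot"],degrees=True).as_matrix()
    print("t",s["time_s"],"tcp",s["tcp_pos"].round(4),"w",s["gripper_width"],"F",s["contact_force"].round(2))
    print("R\n",R.round(3));print("units",(R.T@(np.array(t)-s["tcp_pos"])/.02).round(2), "j",s["joints"].round(1))
E
python3 - <<'E'
from h import *
tool([.4494,-.0809,.215])
for u,v in((225,306),(249,205),(325,308),(83,297)): print(ray("top",u,v,.04))
E
```

```text
t 0.1 tcp [ 0.2229 -0.6367  0.2148] w 0.08739039887959932 F [ 0.69 -0.46 -0.89]
R
 [[-0.001 -0.33   0.944]
 [ 0.001  0.944  0.33 ]
 [-1.     0.002 -0.   ]]
units [2.000e-02 2.249e+01 1.987e+01] j [-54.2  20.6   0.6  -0.  -70.1 -16.5]
[0.37410606 0.04815738 0.04      ]
[0.55067701 0.00504635 0.04      ]
[ 0.37009883 -0.12616015  0.04      ]
[0.39057231 0.29893425 0.04      ]
```

step_arm(steps=[[[0,0.4,0.4],0],[[0,0.8,0.7],0],[[0,0.9,0.8],0],[[0,0.9,0.8],0],[[0,0.9,0.8],0],[[0,0.9,0.8],0],[[0,0.9,0.8],0],[[0,0.9,0.8],0],[[0,0.9,0.8],0],[[0,0.9,0.8],0],[[0,0.9,0.8],0],[[0,0.9,0.8],0],[[0,0.9,0.8],0],[[0,0.9,0.8],0],[[0,0.9,0.8],0],[[0,0.9,0.8],0],[[0,0.9,0.8],0],[[0,0.9,0.8],0],[[0,0.9,0.8],0],[[0,0.9,0.8],0]], fingers=0, grip_force=30)

```text
time_s: 1.77
tcp_pos: [0.4004, -0.2046, 0.2156]
eef_rot: [34.5, 90.0, 53.8]
contact_force: [1.2, -0.8, 0.3]
gripper_width: 0.0875
```

```bash
python3 -c "
from h import *
tool([.4494,-.0809,.12])"
```

```text
t 1.7667 tcp [ 0.4004 -0.2046  0.2156] w 0.08754353802115318 F [ 1.25 -0.76  0.26]
R
 [[ 0.    -0.331  0.944]
 [ 0.     0.944  0.331]
 [-1.     0.     0.   ]]
units [4.78 5.03 4.35] j [ -1.8  -1.3 -26.3  -0.  -65.  -68.9]
```

step_arm(steps=[[[0.4,0.8,0.7],0],[[0.6,0.8,0.7],0],[[0.6,0.8,0.7],0],[[0.6,0.8,0.7],0],[[0.6,0.7,0.6],0],[[0.6,0.5,0.4],0],[[0.6,0.3,0.3],0],[[0.4,0.2,0.1],0],[[0.2,0.1,0.1],0],[[0,0,0],0],[[0,0,0],0],[[0,0,0],0]])

```text
time_s: 2.77
tcp_pos: [0.4489, -0.0837, 0.1243]
eef_rot: [-14.7, 89.9, 4.6]
contact_force: [-0.4, -1.1, 0.2]
gripper_width: 0.0875
```

```bash
python3 -c "
from h import *
tool([.4494,-.0809,.06])
im=capture('side');cv2.imwrite('pics/s1.png',cv2.resize(im[100:300,180:440],None,fx=3,fy=3))"
```

```text
t 2.7667 tcp [ 0.4489 -0.0837  0.1243] w 0.08749941956038948 F [-0.36 -1.08  0.2 ]
R
 [[ 0.001 -0.33   0.944]
 [ 0.     0.944  0.33 ]
 [-1.    -0.     0.001]]
units [3.21 0.12 0.06] j [ 14.3   4.6 -33.3   0.  -52.  -85. ]
```

View pics/s1.png

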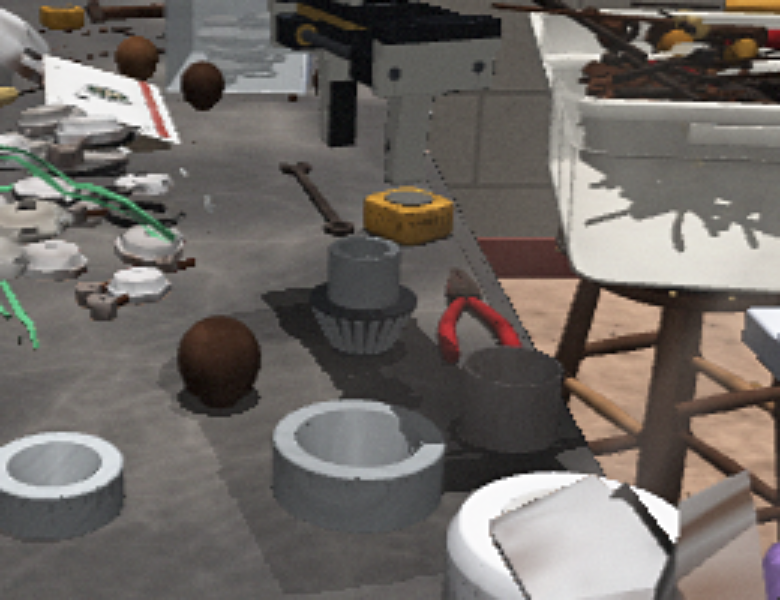

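The gripper is straight above the upright cone (crop px 365,300), with one finger on each side. Descending to grip height.

step_arm(steps=[[[0.3,0.1,0.1],0],[[0.5,0,0],0],[[0.5,0,0],0],[[0.5,0,0],0],[[0.5,0,0],0],[[0.4,0,0],0],[[0.3,0,0],0],[[0.2,0,0],0],[[0,0,0],0],[[0,0,0],0],[[0,0,0],0]])

```text
time_s: 3.73
tcp_pos: [0.4503, -0.0808, 0.06]
eef_rot: [-14.0, 90.0, 5.3]
contact_force: [0.1, 0.2, 0.8]
gripper_width: 0.0876
```

```bash
python3 -c "
from h import *
tool([.4494,-.0809,.06])"
```

```text
t 3.7333 tcp [ 0.4503 -0.0808  0.06  ] w 0.0876219466484798 F [0.09 0.23 0.78]
R
 [[ 0.001 -0.331  0.944]
 [ 0.     0.944  0.331]
 [-1.    -0.     0.001]]
units [ 0.    0.01 -0.05] j [ 14.6   9.8 -37.8   0.  -42.3 -85.3]
```

step_arm(steps=[[[0,0,0],0],[[0,0,0],0],[[0,0,0],0],[[0,0,0],0],[[0,0,0],0],[[0,0,0],0],[[0,0,0],0],[[0,0,0],0],[[0,0,0],0],[[0,0,0],0],[[0,0,0],0],[[0,0,0],0]], fingers=1, grip_force=40)

```text
time_s: 4.73
tcp_pos: [0.4502, -0.0809, 0.0598]
eef_rot: [-39.0, 90.0, -19.7]
contact_force: [0.6, -2.7, 2.4]
gripper_width: 0.046
```

```bash
python3 -c "
from h import *
tool([.4494,-.0809,.14])"
```

```text
t 4.7333 tcp [ 0.4502 -0.0809  0.0598] w 0.04596273959169261 F [ 0.58 -2.72  2.35]
R
 [[ 0.    -0.331  0.944]
 [-0.     0.944  0.331]
 [-1.    -0.     0.   ]]
units [-4.01  0.01 -0.04] j [ 14.6   9.9 -37.8   0.  -42.3 -85.3]
```

The opening reads 46 mm, not the 50 mm expected, so I'll check before lifting.

step_arm(steps=[[[0,0,0],0],[[0,0,0],0]])

```text
time_s: 4.9
tcp_pos: [0.4501, -0.0809, 0.0598]
eef_rot: [-41.3, 90.0, -22.0]
contact_force: [0.8, -2.6, 2.1]
gripper_width: 0.0466
```

```bash
python3 -c "
from h import *
tool([.4494,-.0809,.14])
im=capture('side');cv2.imwrite('pics/s2.png',cv2.resize(im[130:280,230:400],None,fx=4,fy=4,interpolation=cv2.INTER_CUBIC))
print(proj('side',[.4502,-.0809,.06]))"
```

```text
t 4.9 tcp [ 0.4501 -0.0809  0.0598] w 0.046583842654423016 F [ 0.77 -2.64  2.09]
R
 [[ 0.    -0.331  0.944]
 [-0.     0.944  0.331]
 [-1.    -0.     0.   ]]
units [-4.01  0.01 -0.03] j [ 14.6   9.9 -37.8   0.  -42.3 -85.3]
[[300.502089   188.75266207]]
```

View pics/s2.png

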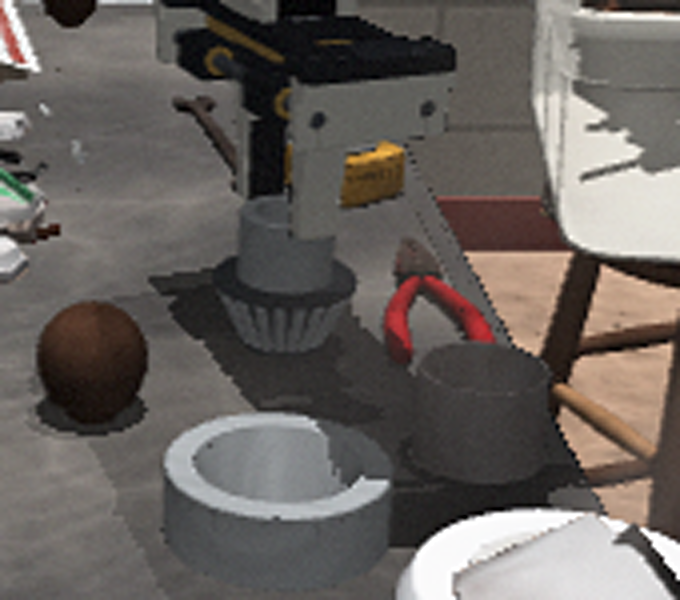

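The front finger is on the collar (crop px 315,215) above the rim, and its sideways offset fits the jaw angle. Doing a short test lift.

step_arm(steps=[[[-0.2,0,0],0],[[-0.4,0,0],0],[[-0.5,0,0],0],[[-0.5,0,0],0],[[-0.5,0,0],0],[[-0.5,0,0],0],[[-0.5,0,0],0],[[-0.4,0,0],0],[[-0.2,0,0],0],[[0,0,0],0],[[0,0,0],0]])

```text
time_s: 5.87
tcp_pos: [0.4497, -0.0807, 0.1335]
eef_rot: [102.5, 90.0, 121.8]
contact_force: [0.1, 0.4, -4.5]
gripper_width: 0.0465
```

```bash
python3 -c "
from h import *
tool([.4714,.1230,.135])
im=capture('side');cv2.imwrite('pics/s3.png',cv2.resize(im[80:280,230:400],None,fx=3,fy=3,interpolation=cv2.INTER_CUBIC))
s=get_state();x,y,z=s['tcp_pos']
print(proj('side',np.r_[circ(x,y,z-.06,.0215,5)]))"
```

```text
t 5.8667 tcp [ 0.4497 -0.0807  0.1335] w 0.04648367087402261 F [ 0.11  0.37 -4.49]
R
 [[-0.    -0.33   0.944]
 [ 0.     0.944  0.33 ]
 [-1.     0.    -0.   ]]
units [-0.07  9.25  4.39] j [ 14.6   4.1 -32.5  -0.  -53.4 -85.3]
[[290.70119825 182.80903622]
 [302.11927507 186.30466261]
 [311.47422762 182.77759806]
 [300.09771596 179.43192863]
 [290.70119825 182.80903622]]
```

View pics/s3.png

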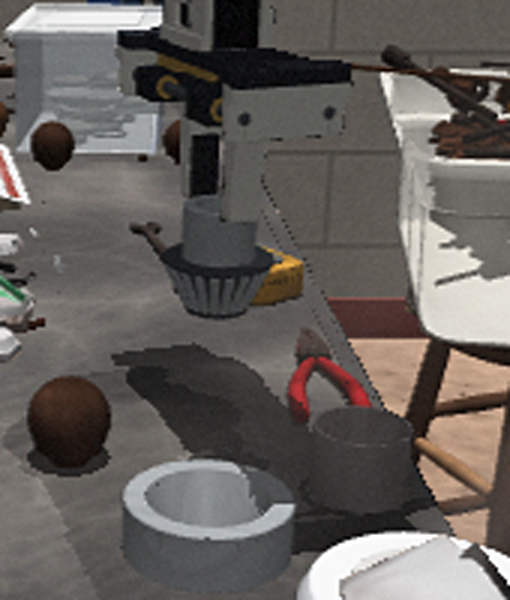

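The cone came up (about 4.5 N). Its foot is at crop px (213,308), exactly where predicted for this grip. Carrying it to the large ring.

step_arm(steps=[[[0,0.3,0.2],0],[[0,0.5,0.2],0],[[0,0.7,0.3],0],[[0,0.7,0.4],0],[[0,0.7,0.3],0],[[0,0.7,0.4],0],[[0,0.7,0.3],0],[[0,0.7,0.3],0],[[0,0.7,0.4],0],[[0,0.7,0.3],0],[[0,0.7,0.3],0],[[0,0.7,0.3],0],[[0,0.6,0.3],0],[[0,0.4,0.2],0],[[0,0.2,0.1],0],[[0,0,0],0],[[0,0,0],0],[[0,0,0],0],[[0,0,0],0]])

```text
time_s: 7.5
tcp_pos: [0.4715, 0.1169, 0.1336]
eef_rot: [-168.7, 90.0, -149.4]
contact_force: [0.7, 0.3, -4.5]
gripper_width: 0.0465
```

```bash
python3 -c "
from h import *
tool([.4714,.1230,.0655])
s=get_state();x,y,z=s['tcp_pos'];k=4
for n,(r0,r1,c0,c1) in (('side',(140,290,220,400)),('top',(170,320,100,280))):
    im=cv2.resize(capture(n),None,fx=k,fy=k,interpolation=cv2.INTER_CUBIC)
    for a,b,h,r in((x,y,z+.015,.025),(x,y,z-.022,.038),(x,y,z-.06,.0215),(.4714,.123,.034,.035),(.4714,.123,.034,.048)):
        cv2.polylines(im,[np.int32((proj(n,circ(a,b,h,r))+.5)*k)],True,(0,0,255),1)
    cv2.imwrite(f'pics/m_{n}.png',im[r0*k:r1*k,c0*k:c1*k])"
```

```text
t 7.5 tcp [0.4715 0.1169 0.1336] w 0.04646646664052063 F [ 0.72  0.3  -4.45]
R
 [[-0.    -0.33   0.944]
 [-0.     0.944  0.33 ]
 [-1.    -0.    -0.   ]]
units [3.41 0.29 0.1 ] j [  37.2    6.9  -29.3   -0.   -53.9 -107.9]
```

View pics/m_side.png

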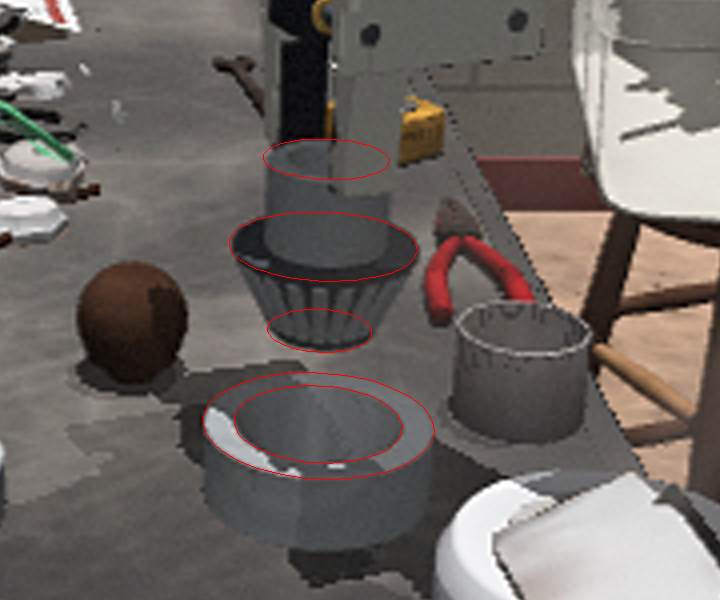

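View pics/m_top.png

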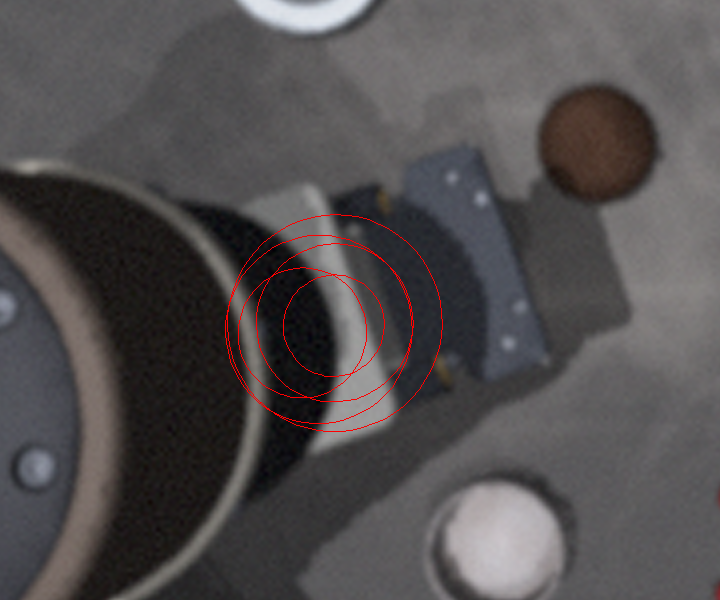

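The overlays agree in both views: the cone is upright and the ring is where I measured it. Correcting by 6 mm and lowering to about 10 mm above the seat.

step_arm(steps=[[[0,0.2,0.1],0],[[0,0.1,0],0],[[0.2,0,0],0],[[0.3,0,0],0],[[0.3,0,0],0],[[0.3,0,0],0],[[0.3,0,0],0],[[0.3,0,0],0],[[0.3,0,0],0],[[0.3,0,0],0],[[0.3,0,0],0],[[0.2,0,0],0],[[0.1,0,0],0],[[0,0,0],0],[[0,0,0],0],[[0,0,0],0]])

```text
time_s: 8.93
tcp_pos: [0.4718, 0.124, 0.076]
eef_rot: [8.9, 90.0, 28.2]
contact_force: [0.1, -0.4, -4.1]
gripper_width: 0.0463
```

```bash
python3 -c "
from h import *
tool([.4714,.1230,.0655])"
```

```text
t 8.9333 tcp [0.4718 0.124  0.076 ] w 0.04634239064778072 F [ 0.1  -0.41 -4.06]
R
 [[ 0.001 -0.331  0.944]
 [ 0.     0.944  0.331]
 [-1.     0.     0.001]]
units [ 0.52 -0.04 -0.04] j [  37.9   11.2  -33.2    0.   -45.6 -108.6]
```

step_arm(steps=[[[0.1,0,0],0],[[0.1,0,0],0],[[0.1,0,0],0],[[0.1,0,0],0],[[0,0,0],0],[[0,0,0],0],[[0,0,0],0]])

```text
time_s: 9.52
tcp_pos: [0.4715, 0.1235, 0.0676]
eef_rot: [-133.2, 90.0, -114.0]
contact_force: [1.8, -2.8, -4.1]
gripper_width: 0.0463
```

step_arm(steps=[[[0.1,0,0],0],[[0,0,0],0],[[0.05,0,0],0],[[0,0,0],0],[[0,0,0],0],[[0,0,0],0]])

```text
time_s: 10.02
tcp_pos: [0.4724, 0.1231, 0.0657]
eef_rot: [-54.3, 89.9, -35.0]
contact_force: [1.4, -8.0, 4.9]
gripper_width: 0.0467
```

The vertical force has gone from -4 N to +5 N at TCP z = 0.0657 m, where 0.0653 m was expected, so the cone is on its seat. Releasing.

step_arm(steps=[[[0,0,0],0],[[0,0,0],0],[[0,0,0],0],[[0,0,0],0],[[0,0,0],0],[[0,0,0],0],[[0,0,0],0],[[0,0,0],0],[[0,0,0],0],[[0,0,0],0],[[0,0,0],0],[[0,0,0],0]], fingers=0)

```text
time_s: 11.02
tcp_pos: [0.4716, 0.1238, 0.0647]
eef_rot: [41.8, 90.0, 61.1]
contact_force: [0.5, -0.6, -0.2]
gripper_width: 0.0876
```

step_arm(steps=[[[-0.2,0,0],0],[[-0.4,0,0],0],[[-0.6,0,0],0],[[-0.8,0,0],0],[[-0.8,0,0],0],[[-0.8,0,0],0],[[-0.8,0,0],0],[[-0.8,0,0],0],[[-0.6,0,0],0],[[-0.2,-0.5,-0.4],0],[[0,-0.7,-0.4],0],[[0,-0.7,-0.4],0],[[0,-0.7,-0.4],0],[[0,-0.7,-0.4],0],[[0,-0.7,-0.4],0],[[0,-0.7,-0.4],0],[[0,-0.7,-0.4],0],[[0,-0.7,-0.4],0],[[0,-0.7,-0.4],0],[[0,-0.7,-0.4],0]])

```text
time_s: 12.68
tcp_pos: [0.4373, -0.048, 0.1849]
eef_rot: [31.3, 90.0, 50.6]
contact_force: [0.9, 0.4, -0.8]
gripper_width: 0.0875
```

step_arm(steps=[[[0,-0.7,-0.2],0],[[0,-0.7,-0.2],0],[[0,-0.7,-0.2],0],[[0,-0.7,-0.2],0],[[0,-0.5,-0.2],0],[[0,-0.2,0],0],[[0,0,0],0],[[0,0,0],0],[[0,0,0],0]])

```text
time_s: 13.43
tcp_pos: [0.4422, -0.1192, 0.1847]
eef_rot: [28.6, 90.0, 48.0]
contact_force: [0.8, 0.9, 0.3]
gripper_width: 0.0875
```

```bash
python3 -c "
from h import *
tool([.4714,.1230,.0655]);k=4
x,y=.4714,.123;z=.0055
for n,(r0,r1,c0,c1) in (('side',(140,290,170,370)),('top',(130,280,100,300))):
    r=capture(n);cv2.imwrite(f'pics/f_{n}_raw.png',r)
    im=cv2.resize(r,None,fx=k,fy=k,interpolation=cv2.INTER_CUBIC)
    for a,b,h,r in((x,y,z+.075,.025),(x,y,z+.038,.038),(x,y,.034,.048),(.6403,.1387,.026,.038)):
        cv2.polylines(im,[np.int32((proj(n,circ(a,b,h,r))+.5)*k)],True,(0,0,255),1)
    cv2.imwrite(f'pics/f_{n}.png',im[r0*k:r1*k,c0*k:c1*k])"
```

```text
t 13.4333 tcp [ 0.4422 -0.1192  0.1847] w 0.08754464666961423 F [0.79 0.9  0.33]
R
 [[ 0.    -0.331  0.944]
 [ 0.     0.944  0.331]
 [-1.     0.     0.   ]]
units [ 5.96 10.95  5.38] j [  9.7   1.1 -28.2  -0.  -60.7 -80.4]
```

View pics/f_side.png

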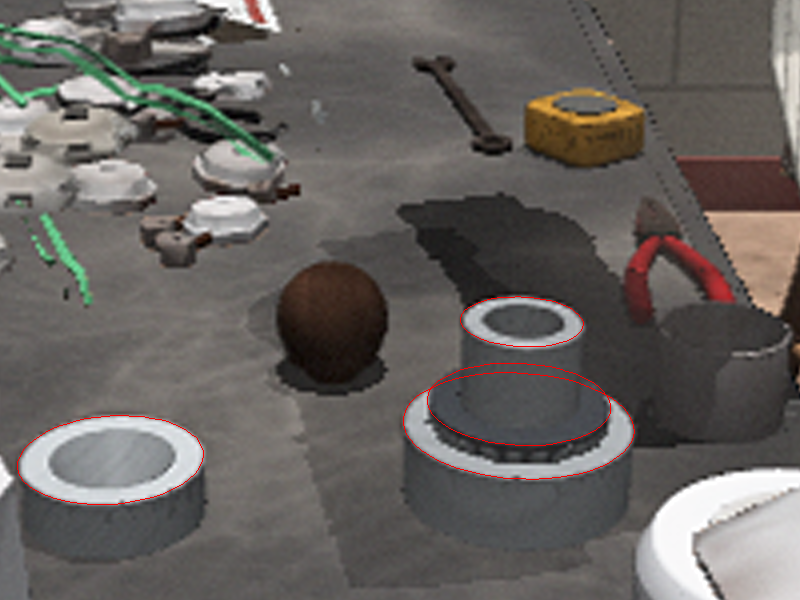

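View pics/f_top.png

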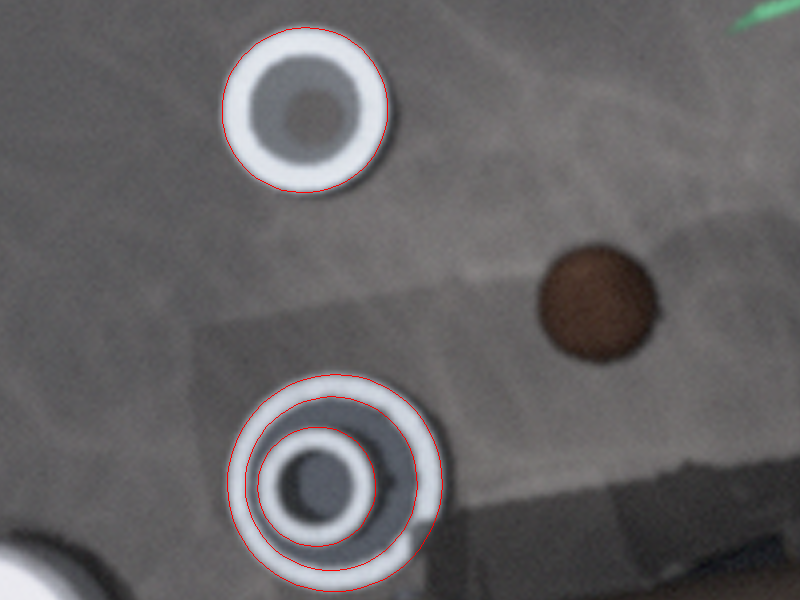

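The predicted outlines for a fully seated cone match both views. The collar top is at side crop (522,321) and top crop (317,487), and the small ring hasn't moved. The gripper is clear of everything, so I'm handing in.

```bash
python3 -c "
from plant import *
print(close_job())"
```

```text
the job is handed in; nothing more can be done
None
```

I gripped the bearing cone by its collar, lowered it narrow end down into the larger ring until it bore on its seat, then let go and backed the arm away. I handed the job in at about 13.5 s of the 38 s allowed.

**Final checks:** in both camera views the cone's collar and rim and the large ring match the outlines predicted for a cone fully home, upright and centred. At letting go, the cone was on its seat: the gripper was at 65.7 mm height against 65.3 mm expected, and the vertical force had changed from −4 N to +5 N. The small ring has not visibly moved, and the gripper is open and touching nothing. The hand-in gives no verdict, so I can't confirm the judged result.

**One disagreement:** the finger opening read about 46.5 mm on the 50 mm collar. I didn't find out why, but the grip held through the lift and lowering.

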